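# Lock the slide and hold the spring-tip probe square on the ringed spot

### The arm

A 6-joint arm with a two-finger parallel gripper is mounted at the origin on the work surface. World frame = base frame: x ahead of the robot, y to its left, z up, the work surface at z = 0. Lengths are in m, angles in rad, forces in N, time in s.
With the tool pointing down it reaches from about 0.225 to 0.875 m from the base axis. Payload 3.4 kg.
Tool frame: the origin (TCP) lies at the very end of the fingers, on their centre line; the grasp point (between the pads) lies 19 mm behind it (manip.hold_point_z is the distance from the TCP to the grasp point, in m); z points along the fingers, y is the line along which they close (so a half turn about z gives the same grasp; the last joint's range is limited). The gripper opens to 85 mm and grips with 20 to 120 N. Pads are 22 mm wide; open, the fingers measure 114 mm over their backs; the gripper's body (76 mm by 85 mm) begins 54 mm behind the grasp point. The pads swing forward as they close: fully open they stand 13 mm farther back than shut.
Start: joints at [1.095, 0.276, 1.505, -0, 1.361, -0.121], TCP at [0.2, 0.539, 0.231] pointing down, gripper open.
Joint ranges: [-2.89, 2.89], [-0.75, 2.08], [0.22, 2.7], [-1.18, 4.32], [0.11, 2.71], [-2.7, 2.7]. Speed limits (rad/s): [2.57, 2.57, 3.14, 3.14, 3.14, 3.14].

### API

Orientations are given as a unit quaternion [w, x, y, z].
In Python, from rig import readout, viewer, order, manip gives the robot as it stands. The module is installed in compiled form; this text tells all that it offers.
- The arm moves only by the tool send_rows, never from a script. Its arguments are lists of equal length, an entry for each row: "xyz": the shift along the world's x, y, z in m, a list of three; "delta_rot": the turn, a rotation vector about the world's x, y, z in degrees, a list of three. In form: {"xyz": [[tx, ty, tz], ...], "delta_rot": [[wx, wy, wz], ...]}. A call has 1 to 12 rows; each row shifts and turns the commanded pose from where the row before left it; what a row does not reach is not made up. A row lasts 1/10 s, in which the tool goes at most 50 mm and 8.59 degrees, less where a joint would pass 70% of its speed; a pose out of reach is approached as far as the arm can. A call with a gripper value outside its range is refused whole. "gripper" is the finger opening in m, from 0 to 0.0854, set as the call begins (left out, the last holds). The fingers move at their own pace and stop on an object; "force" is the grip in N (left out, the last holds). Time passes only in rows, so rows that do not move let the fingers close. It gives the time, the measured TCP pose, the force, the opening and the grip force at its end, in the units of the state.
- readout.get_state(): the state, without advancing time (a new reading comes with each control period).
- viewer.get_image(name): name is "scene" or "top"; returns a dict with "color" (384x512x3 uint8, red, green, blue), "depth" (384x512 float32, m along the optical axis (not along the pixel's ray), 0 where there is no reading), "K" (3x3 intrinsics, pixels), "camera_from_world" (4x4, takes a point from world to camera coordinates). Camera axes: x right, y up, looking along -z (the intrinsics and any distortion apply to the point x, -y, -z); pixel columns grow to the right and rows downward; lengths in m; the calibration is good to about 2 mm. A picture is of the moment at which its call begins.
- order.sign_off(): hands the job in; it is judged then, once.
The state is a dict: "clock": time; "qpos": joint angles; "qd": joint speeds; "effort": joint torques, N m; "position": TCP position; "ee_rot": TCP orientation; "contact_force": force on the tool from outside, world axes, zero at the start; "moment": the same for the moment, N m; "width": finger opening in m; "gripper_force": force on a finger pad.
Only numpy, scipy, OpenCV 4.12 (cv2) and the standard library are available. Lean on these libraries where they do the work, as an engineer would, in place of code of your own. Each camera call takes 0.05 s, during which the arm holds its last target. There are 200 camera calls.

### The job

First lock the specimen carriage where it stands by flipping its cam lever fully over. Then take the spring-tip probe from the instrument stand and hold it square to the specimen's sloping face, its point centred in the engraved ring, pressed gently until the sprung tip is about half way in (never bottomed out) - and finish like that, still holding it there in the gripper for the reading. Do not shift the carriage, and leave the other instruments and glassware where they are.

Things in the scene. Friction and masses are not known exactly. Their poses are not given: they have to be found in the camera images.
- slide: grey measuring slide fixed to the bench: base plate 270 x 235 x 20 mm, with an aluminium carriage that runs along its x. Origin on the bench under the carriage's track, midway; x = sliding direction (away from the robot at yaw 0), y left, z up. The carriage slides easily (0.35 N) until the cam lever is over.
- cam_lever (a joint): cam lever on the slide's right (-y) side, hinged along the slide's x; rad. 0 = free, upright (leaning 0.1 rad towards the specimen); grows as it swings outwards and down to -y; 1.45 = fully over at its stop, 13 degrees above level: locked. Starts at 0 to 0.2. Bar 12 x 8 mm with a black ball knob of 22 mm; stays where left; 2 to 4 N at the knob; can be pushed over with shut fingers.
- lever_pivot (a point): the lever's hinge point, 47 mm above the bench and 95 mm from the slide's middle line; axes as the slide's
- lever_knob (a point): centre of the lever's ball knob, 80 mm from the pivot; with the lever up it is about 127 mm above the bench, locked about 65 mm
- carriage: the aluminium carriage, 150 x 135 x 14 mm, that runs on the slide and carries the specimen block; origin on the bench under the ring, axes as the slide's
- ring_mark (a point): the marked spot, on a cream cast block 70 (x) x 60 (y) x 24 mm fixed on the carriage, top face sloping down 20 degrees towards slide -x. Origin = centre of the engraved ring (thin dark line, 20 mm across) amid that face, 81 mm above the bench; z = outward normal of the face, x up the slope, y as the slide's. The small cross is not the spot. The carriage stands up to 40 mm either way along the slide.
- probe: pen-like gauge hanging upright by its collar in one of the stand's 3 holes (any). Origin = its point with the tip fully out, z = along it to the handle. From the point: sprung tip 6 mm thick (0-22 mm), stem 12 (to 50), collar 28 (to 55), round flat-topped grey handle 22 (to 135): grip here. Thickest handle, tallest of the three; 0.1 kg. In the stand its collar rests 75 mm above the bench.
- plunger (a joint): how far the probe's sprung tip is pushed in, m: 0 = fully out, 0.008 = half way, 0.016 = bottomed out. Spring: 0.9 N to start, then 0.3 N per mm (about 3.3 N half way)
- probe_point (a point): the probe's round-nosed point itself (moves with the sprung tip), on the probe's axis
- stand: white instrument stand fixed to the bench, 200 x 80 mm foot, top plate 190 x 60 mm at 75 mm height and 20 mm thick, with three through holes of 14 mm in a row along its x, 60 mm apart. Origin under its middle on the bench, x along the row of holes.
- needle: bystander: needle holder in the stand, slim wooden handle 10 mm in diameter; upright, origin 50 mm below its collar
- stamp: bystander: instrument with a black ball top 30 mm in diameter in the stand; upright, origin 50 mm below its collar
- dish: bystander: shallow glass dish, 90 mm in diameter, 16 mm high; origin under its centre
- jar: bystander: clear jar with blue cap, 56 mm in diameter, 75 mm high; origin under its centre
- beaker: bystander: glass beaker, 68 mm in diameter, 85 mm high; origin under its centre
- bottle: bystander: white bottle with blue cap, 52 mm in diameter, 110 mm high; origin under its centre
- forceps: bystander: steel forceps lying flat, 130 mm long; origin under its middle, x along it
There are look-alikes about, which are no part of the job. Leave any orange or red look-alike of the probe alone.

How it is judged:
By the outcome, as a careful person would: the job done as asked, in the order asked, and still so for the second after the job is handed in, while the arm keeps its last pose, push and grip.
It also fails if it takes over 48 s, if anything falls off the work surface, if the arm or the gripper's body presses on something with over 40 N, if the wrist force passes 120 N, or if a joint passes its speed limit or range.

## Working session

There is one attempt and no reset: what is moved stays moved. The work goes in short steps, Python scripts to look and compute and a tool call to move; the robot and the scene stay as the last step left them, time stands still between calls to the robot, and variables do not carry over. Pictures are saved under pics/ and viewed, at most 10 in all, crops included, and the job is handed in when it is done.

Besides the shell and the picture viewer there is one more tool, called after "Request:" in YAML: its name, and indented under it one key for each argument. send_rows: Moves the arm, as the interface text tells. Its arguments: {"type":"object","properties":{"xyz":{"type":"array"},"delta_rot":{"type":"array"},"gripper":{"type":"number"},"force":{"type":"number"}},"required":["xyz","delta_rot"]}

```bash
mkdir -p pics
cat > h.py <<'E'
import numpy as np, cv2
from rig import readout, viewer, order, manip
def grab(n):
    d=viewer.get_image(n); np.savez(f'{n}.npz',**{k:np.array(v) for k,v in d.items()}); return d
def load(n): return np.load(f'{n}.npz')
def ray(d,u,v):
    K=d['K'];T=d['camera_from_world'];R=T[:3,:3]
    p=np.linalg.inv(K)@[u,v,1]; c=np.array([p[0],-p[1],-1]); return -R.T@T[:3,3], R.T@c
def onz(d,u,v,z):
    o,r=ray(d,u,v); return o+r*(z-o[2])/r[2]
def depthpt(d,u,v):
    o,r=ray(d,u,v); return o+r*d['depth'][int(round(v)),int(round(u))]
def proj(d,p):
    T=d['camera_from_world'];c=T[:3,:3]@p+T[:3,3]; q=d['K']@[c[0],-c[1],-c[2]]; return q[:2]/q[2]
E
python3 - <<'E'
from h import *
for n in('scene','top'):
    d=grab(n); cv2.imwrite(f'pics/{n}0.png',cv2.resize(d['color'][:,:,::-1],(800,600),interpolation=cv2.INTER_CUBIC))
    print(n,ray(d,256,192))
print(readout.get_state(), manip.hold_point_z)
E
```

```text
scene (array([1.11508425, 0.42297354, 1.0475071 ]), array([-0.45732939, -0.32655239, -0.82727584]))
top (array([0.48119017, 0.0227525 , 1.34504653]), array([ 0.07778926,  0.02398001, -0.99675554]))
{'clock': 0.1, 'qpos': array([ 1.09498464e+00,  2.76534411e-01,  1.50606287e+00,  1.63359718e-05,
        1.36071652e+00, -1.21008864e-01]), 'qd': array([ 0.00077188, -0.00185344, -0.00436813,  0.00015615,  0.00234959,
        0.00048888]), 'effort': array([ 2.21013390e-03, -4.17700052e+01, -2.46405762e+01, -1.62996639e-04,
        5.80818829e-03,  4.23008589e-05]), 'position': array([0.19952996, 0.53873329, 0.23050226]), 'ee_rot': array([-2.60643040e-04,  1.76473987e-01,  9.84304928e-01, -8.20190781e-04]), 'contact_force': array([-0.77848384,  0.06478218,  0.13457558]), 'moment': array([ 0.00030836, -0.04223145,  0.04190306]), 'gripper_force': 0.0, 'width': 0.08549065927747146} 0.0187
```

View pics/scene0.png

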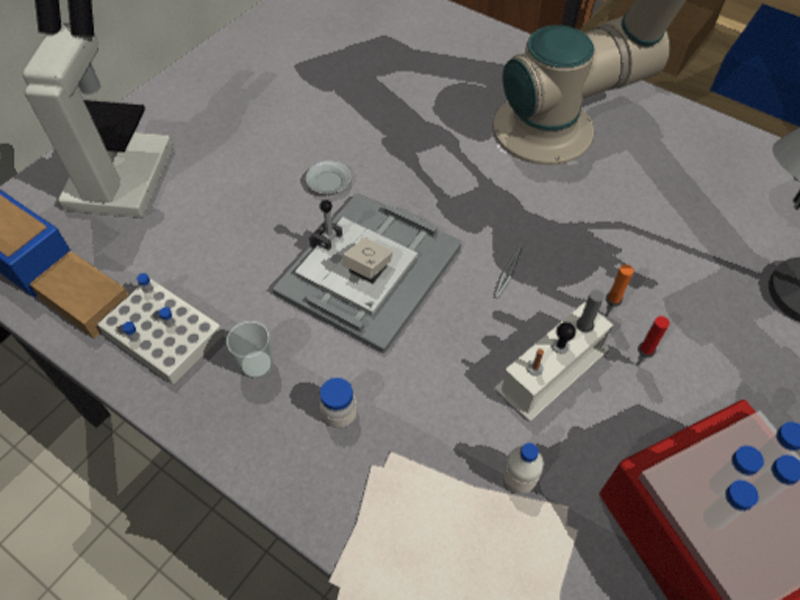

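View pics/top0.png

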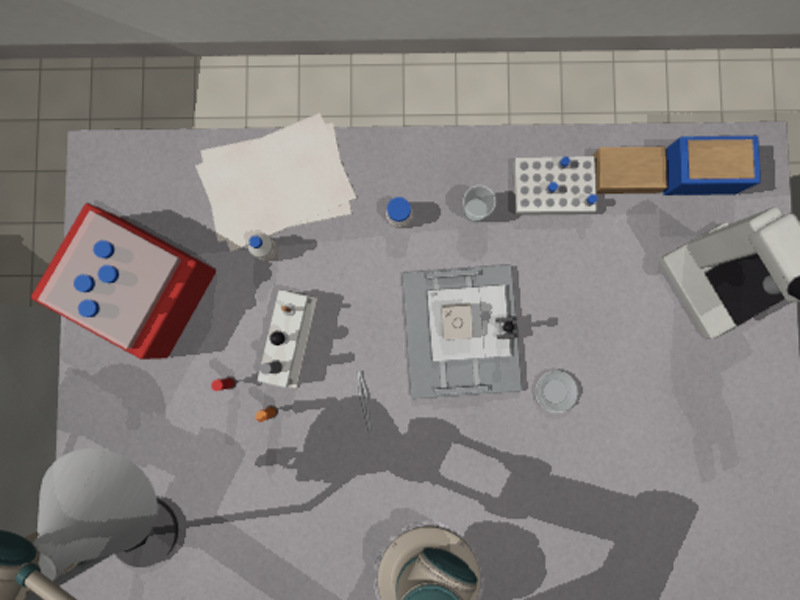

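The scene picture (800x600) shows the slide around (367,270) with the lever knob at (326,207), the ring at (368,254) and the stand around (557,355). In the top picture the slide is at (463,330), the knob at (509,327), the ring at (458,323) and the stand at (287,338).

Things that could be taken for the probe, as scene/top pixels:
- Grey handle in the stand's end hole: (590,312)/(271,367)
- Orange look-alike: (621,285)/(267,413)
- Red look-alike: (655,335)/(223,384)
- Stamp with the black ball: (566,335)/(278,338)
- Needle: (538,358)/(287,308)

By the description I choose the grey handle, and I'll check it in a close crop.

Run:
```python
from h import *
def crop(n,x0,y0,w,h):
    c=load(n)['color'][y0:y0+h,x0:x0+w,::-1]; return cv2.resize(c,(400,300),interpolation=cv2.INTER_CUBIC)
a=crop('scene',310,160,120,90);b=crop('scene',175,115,120,90);c=crop('top',135,180,100,75);d=crop('top',250,165,100,75)
cv2.imwrite('pics/crop.png',np.vstack([np.hstack([a,b]),np.hstack([c,d])]))
```

```text
(no output)
```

View pics/crop.png

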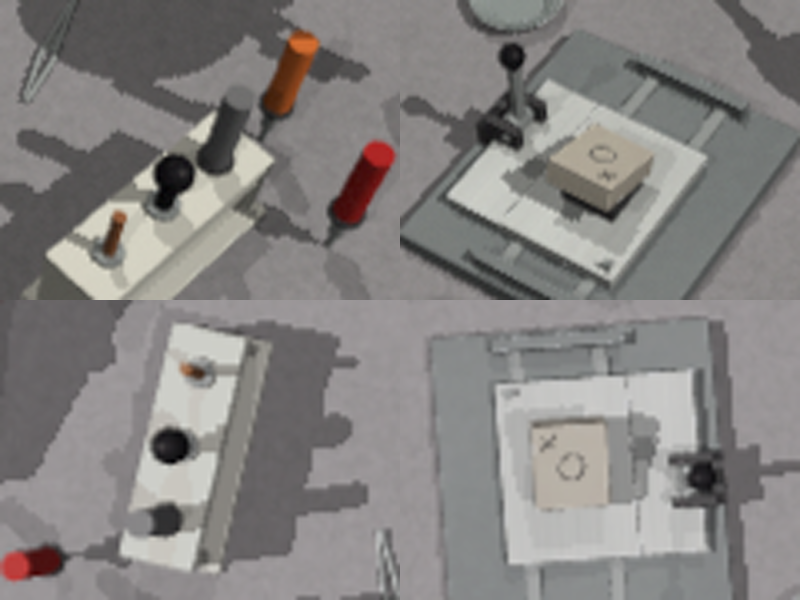

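The crop confirms the grey handle: it is the thickest and tallest, it sits in a stand hole, and its top is at full-frame scene (381,189), top (170,235). The ring (not the cross) is at scene (235,161), top (292,206), and the knob is at scene (208,132), top (325,208).

Run:
```python
from h import *
S,T=load('scene'),load('top')
def tri(a,b):
    o1,r1=ray(S,*a);o2,r2=ray(T,*b); r1/=np.linalg.norm(r1);r2/=np.linalg.norm(r2)
    t=np.linalg.lstsq(np.c_[r1,-r2],o2-o1,rcond=None)[0]; p,q=o1+r1*t[0],o2+r2*t[1]; return ((p+q)/2).round(4),np.linalg.norm(p-q).round(4)
def dark(d,u,v,r,th):
    g=cv2.cvtColor(d['color'],cv2.COLOR_RGB2GRAY).astype(float)
    vv,uu=np.mgrid[0:384,0:512]; m=np.hypot(uu-u,vv-v)<r; loc=np.median(g[m]); w=np.where(m,np.clip(loc-th-g,0,None),0)
    ys,xs=np.nonzero(w>0)
    return (xs.min()+xs.max())/2,(ys.min()+ys.max())/2,(w*uu).sum()/w.sum(),(w*vv).sum()/w.sum(),loc
rs=dark(S,235.2,160.8,6.5,10);rt=dark(T,292.4,206.1,5.5,10);print('ring',rs,rt)
print(tri(rs[:2],rt[:2]),tri(rs[2:4],rt[2:4]),tri((235.2,160.8),(292.4,206.1)),'onz',onz(S,*rs[2:4],.081),onz(T,*rt[2:4],.081))
def blob(d,u,v,f,r=14):
    c=d['color'].astype(int);m=f(c).astype(np.uint8);vv,uu=np.mgrid[0:384,0:512];m[np.hypot(uu-u,vv-v)>r]=0
    n,l,s,ce=cv2.connectedComponentsWithStats(m);i=1+np.argmax(s[1:,4]);return ce[i],s[i]
k=lambda c:c.max(2)<55
ks=blob(S,208.2,131.8,k,5.5);kt=blob(T,325.4,208.6,k,5);print(ks,kt,'knob',tri(ks[0],kt[0]),tri((208.2,131.8),(325.4,208.6)))
print('probe top',tri((381.3,189),(170,235)),onz(S,381.3,189,.16),onz(T,170,235,.16))
# depth based masks in top view
vv,uu=np.mgrid[0:384,0:512]
o=ray(T,0,0)[0];K=T['K'];R=T['camera_from_world'][:3,:3]
P=np.stack([(uu-K[0,2])/K[0,0],-(vv-K[1,2])/K[1,1],-np.ones_like(uu)],-1)*T['depth'][...,None]@R+o
def rect(m,z,name):
    cs=cv2.findContours(m.astype(np.uint8),cv2.RETR_EXTERNAL,cv2.CHAIN_APPROX_NONE)[0];c=max(cs,key=cv2.contourArea)
    q=np.array([onz(T,*p[0],z)[:2] for p in c],np.float32);r=cv2.minAreaRect(q);print(name,r,'boxpts',cv2.boxPoints(r).round(3).tolist())
box=(uu>245)&(uu<345)&(vv>160)&(vv<262)
rect(box&(P[...,2]>.012),.02,'slide')
cm=box&(T['color'].min(2)>165);rect(cm,float(np.median(P[...,2][cm])),'carriage');print(np.median(P[...,2][cm]))
sm=(uu>160)&(uu<205)&(vv>180)&(vv<252)&(P[...,2]>.065)&(P[...,2]<.085);rect(sm,.075,'stand')
bm=(uu>281)&(uu<303)&(vv>195)&(vv<218)&(P[...,2]>.06);A=P[bm];c=np.linalg.lstsq(np.c_[A[:,:2],np.ones(len(A))],A[:,2],rcond=None)[0];print('face',c,len(A),np.degrees(np.arctan(np.hypot(*c[:2]))),np.degrees(np.arctan2(c[1],c[0])))
for n,u,v in(('orange',267,413),('red',223,384)): print(n,depthpt(T,u*.64,v*.64))
```

```text
ring (np.float64(235.0), np.float64(162.5), np.float64(235.10420168067228), np.float64(162.3294117647059), np.float64(166.0)) (np.float64(292.5), np.float64(206.0), np.float64(292.7207547169811), np.float64(206.50943396226415), np.float64(177.0))
(array([ 0.5338, -0.0622,  0.0777]), np.float64(0.0015)) (array([ 0.5323, -0.0631,  0.0762]), np.float64(0.0014)) (array([ 0.5333, -0.0615,  0.0851]), np.float64(0.0013)) onz [ 0.53482095 -0.0600787   0.081     ] [ 0.53249492 -0.06329503  0.081     ]
(array([208.13043478, 131.69565217]), array([205, 128,   7,   9,  46], dtype=int32)) (array([325.60465116, 208.8372093 ]), array([322, 205,   8,   9,  43], dtype=int32)) knob (array([ 0.5219, -0.1595,  0.1272]), np.float64(0.0025)) (array([ 0.5226, -0.1587,  0.1279]), np.float64(0.0026))
probe top (array([0.4471, 0.3091, 0.1614]), np.float64(0.0028)) [0.44517507 0.3101642  0.16      ] [0.44767211 0.30815413 0.16      ]
slide ((0.5180192589759827, -0.07609087228775024), (0.26999613642692566, 0.23723722994327545), 3.7599730491638184) boxpts [[0.37599998712539673, 0.032999999821186066], [0.39100000
[... 199 characters left out ...]
6220273077487946), 3.830047369003296) boxpts [[0.45500001311302185, -0.013000000268220901], [0.4659999907016754, -0.17399999499320984], [0.6140000224113464, -0.16500000655651093], [0.6039999723434448, -0.003000000026077032]]
0.03662311089643411
stand ((0.5050920248031616, 0.29593685269355774), (0.06225534528493881, 0.18987856805324554), 77.07925415039062) boxpts [[0.4059999883174896, 0.28700000047683716], [0.5910000205039978, 0.24400000274181366], [0.6050000190734863, 0.3050000071525574], [0.41999998688697815, 0.3479999899864197]]
face [-0.52056096  1.57528186  0.46130311] 399 58.920564640618444 108.286435361702
orange [0.35747924 0.31388949 0.1211532 ]
red [0.41459274 0.39996229 0.12500386]
```

Request:
send_rows:
  xyz:
    - [0.018,-0.036,0]
    - [0.018,-0.036,0]
    - [0.018,-0.036,0]
    - [0.018,-0.036,0]
    - [0.018,-0.036,0]
    - [0.018,-0.036,0]
    - [0.018,-0.036,0]
    - [0.018,-0.036,0]
    - [0.018,-0.036,0]
    - [0.018,-0.036,0]
    - [0.018,-0.036,0]
    - [0.018,-0.036,0]
  delta_rot:
    - [0,0,2]
    - [0,0,2]
    - [0,0,2]
    - [0,0,2]
    - [0,0,2]
    - [0,0,2]
    - [0,0,2]
    - [0,0,2]
    - [0,0,2]
    - [0,0,2]
    - [0,0,2]
    - [0,0,2]
  gripper: 0

```text
clock: 1.3
position: [0.4159, 0.1056, 0.2311]
ee_rot: [-0.0, -0.033, 0.999, 0.0]
contact_force: [0.7, 0.8, -1.3]
width: 0.0002
gripper_force: 0.0
```

Request:
send_rows:
  xyz:
    - [0.018,-0.036,0]
    - [0.018,-0.036,0]
    - [0.018,-0.036,0]
    - [0.018,-0.036,0]
    - [0.018,-0.036,0]
    - [0.016,-0.036,0]
    - [0,0,0]
    - [0,0,0]
  delta_rot:
    - [0,0,0]
    - [0,0,0]
    - [0,0,0]
    - [0,0,0]
    - [0,0,0]
    - [0,0,0]
    - [0,0,0]
    - [0,0,0]

```text
clock: 2.1
position: [0.5214, -0.1092, 0.2305]
ee_rot: [-0.001, -0.031, 1.0, 0.001]
contact_force: [-0.5, 0.7, 1.0]
width: -0.0
gripper_force: 0.0
```

Request:
send_rows:
  xyz:
    - [0,0,-0.04]
    - [0,0,-0.04]
    - [0,0,-0.03]
    - [0,0,-0.012]
    - [0,-0.01,0]
    - [0,-0.01,0]
    - [0,-0.008,0]
    - [0,-0.006,0]
    - [0,-0.006,0]
    - [0,-0.006,0]
    - [0,-0.006,0]
    - [0,-0.006,0]
  delta_rot:
    - [0,0,0]
    - [0,0,0]
    - [0,0,0]
    - [0,0,0]
    - [0,0,0]
    - [0,0,0]
    - [0,0,0]
    - [0,0,0]
    - [0,0,0]
    - [0,0,0]
    - [0,0,0]
    - [0,0,0]

```text
clock: 3.3
position: [0.5212, -0.1669, 0.109]
ee_rot: [-0.001, -0.032, 0.999, 0.001]
contact_force: [-0.6, 2.3, -0.7]
width: -0.0003
gripper_force: 1.0
```

Request:
send_rows:
  xyz:
    - [0,-0.006,0]
    - [0,-0.006,0]
    - [0,-0.006,0]
    - [0,-0.006,0]
    - [0,-0.006,0]
    - [0,0,0]
  delta_rot:
    - [0,0,0]
    - [0,0,0]
    - [0,0,0]
    - [0,0,0]
    - [0,0,0]
    - [0,0,0]

```text
clock: 3.9
position: [0.5217, -0.1975, 0.1093]
ee_rot: [-0.0, -0.032, 0.999, -0.0]
contact_force: [-0.3, 1.3, -0.5]
width: -0.0
gripper_force: 0.5
```

Run:
```python
from h import *
def crop(n,x0,y0,w,h):
    c=grab(n)['color'][y0:y0+h,x0:x0+w,::-1]; return cv2.resize(c,(400,300),interpolation=cv2.INTER_CUBIC)
cv2.imwrite('pics/lev.png',np.hstack([crop('scene',175,95,120,90),crop('top',250,165,100,75)]))
```

```text
(no output)
```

View pics/lev.png

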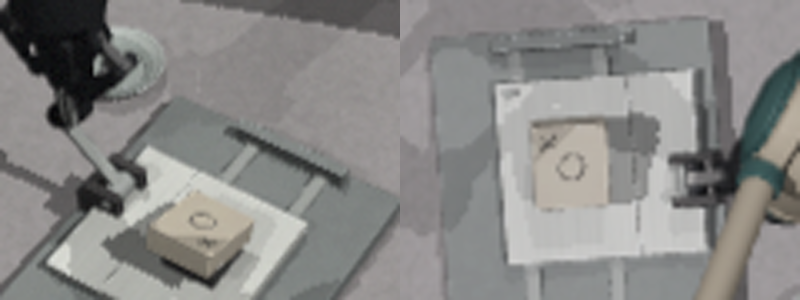

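The picture shows the finger on the inner side of the knob (crop (70,110)), with the lever about half over and the carriage unmoved. I'll carry on outwards and down.

Request:
send_rows:
  xyz:
    - [0,-0.006,-0.006]
    - [0,-0.006,-0.006]
    - [0,-0.006,-0.006]
    - [0,-0.004,-0.005]
    - [0,-0.004,-0.005]
    - [0,-0.002,-0.003]
    - [0,0,0]
  delta_rot:
    - [0,0,0]
    - [0,0,0]
    - [0,0,0]
    - [0,0,0]
    - [0,0,0]
    - [0,0,0]
    - [0,0,0]

```text
clock: 4.7
position: [0.5215, -0.2244, 0.0772]
ee_rot: [-0.0, -0.032, 0.999, 0.001]
contact_force: [0.3, 2.4, 2.6]
width: -0.0002
gripper_force: 1.5
```

Request:
send_rows:
  xyz:
    - [0,0,-0.003]
    - [0,0,-0.002]
    - [0,0,0]
  delta_rot:
    - [0,0,0]
    - [0,0,0]
    - [0,0,0]

```text
clock: 5.0
position: [0.5218, -0.2255, 0.0736]
ee_rot: [0.0, -0.032, 0.999, -0.001]
contact_force: [-0.7, 2.3, 5.7]
width: -0.0002
gripper_force: 3.2
```

Request:
send_rows:
  xyz:
    - [0,0,-0.002]
    - [0,0,-0.002]
    - [0,0,0]
  delta_rot:
    - [0,0,0]
    - [0,0,0]
    - [0,0,0]

```text
clock: 5.3
position: [0.5221, -0.2258, 0.0723]
ee_rot: [0.001, -0.032, 0.999, -0.001]
contact_force: [-4.7, 4.8, 21.2]
width: 0.0002
gripper_force: 10.4
```

Request:
send_rows:
  xyz:
    - [0,0,0.02]
    - [0,0,0.04]
    - [0,0,0.05]
    - [0,0,0.05]
    - [0,0.03,0]
    - [-0.006,0.041,0]
    - [-0.006,0.041,0]
    - [-0.006,0.041,0]
    - [-0.006,0.041,0]
    - [-0.006,0.041,0]
    - [-0.006,0.041,0]
  delta_rot:
    - [0,0,0]
    - [0,0,0]
    - [0,0,0]
    - [0,0,0]
    - [0,0,0]
    - [0,0,-2]
    - [0,0,-2]
    - [0,0,-2]
    - [0,0,-2]
    - [0,0,-2]
    - [0,0,-2]

```text
clock: 6.4
position: [0.4854, 0.0515, 0.2288]
ee_rot: [0.0, 0.074, 0.997, -0.001]
contact_force: [1.4, -0.1, 0.1]
width: 0.0002
gripper_force: 0.0
```

Request:
send_rows:
  xyz:
    - [-0.006,0.041,0]
    - [-0.006,0.041,0]
    - [-0.006,0.041,0]
    - [-0.006,0.041,0]
    - [-0.006,0.041,0]
    - [-0.006,0.041,0]
    - [0,0,0]
  delta_rot:
    - [0,0,-2]
    - [0,0,-2]
    - [0,0,-0.7]
    - [0,0,0]
    - [0,0,0]
    - [0,0,0]
    - [0,0,0]
  gripper: 0.05
  force: 60

```text
clock: 7.1
position: [0.4494, 0.3008, 0.2285]
ee_rot: [0.0, 0.111, 0.994, 0.0]
contact_force: [0.6, -0.1, 0.6]
width: 0.05
gripper_force: 0.0
```

Run:
```python
from h import *
O=[load('scene'),load('top')]
def crop(d,x0,y0,w,h): return cv2.resize(d['color'][y0:y0+h,x0:x0+w,::-1],(400,300),interpolation=cv2.INTER_CUBIC)
S,T=grab('scene'),grab('top')
cv2.imwrite('pics/lev2.png',np.vstack([np.hstack([crop(S,165,105,120,90),crop(T,260,165,100,75)]),np.hstack([crop(S,310,120,150,112),crop(T,135,180,100,75)])]))
print(readout.get_state()['position'],readout.get_state()['qpos'])
```

```text
[0.44980456 0.29694284 0.22849321] [ 0.45588377  0.22409157  1.58416663 -0.00229256  1.33445812 -0.88916274]
```

View pics/lev2.png

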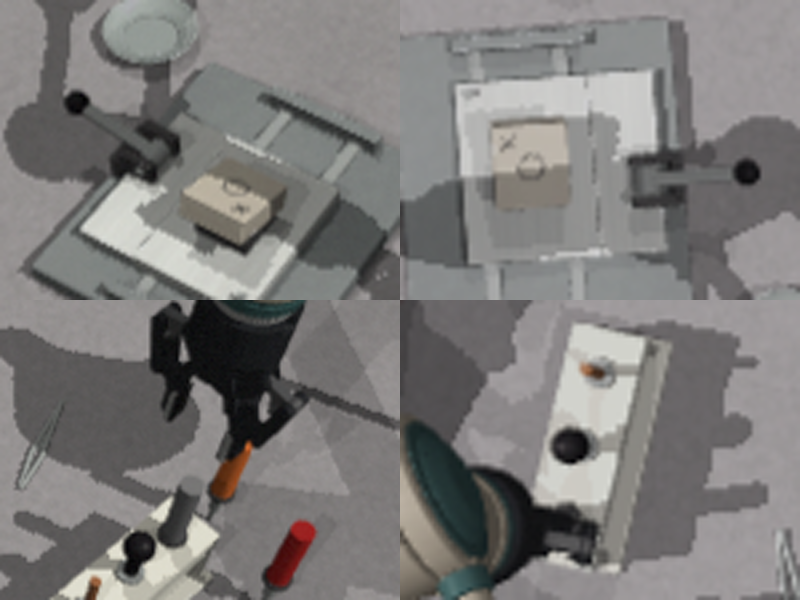

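```bash
cat >> h.py <<'E'
def tri(S,T,a,b):
    o1,r1=ray(S,*a);o2,r2=ray(T,*b); r1=r1/np.linalg.norm(r1);r2=r2/np.linalg.norm(r2)
    t=np.linalg.lstsq(np.c_[r1,-r2],o2-o1,rcond=None)[0]; p,q=o1+r1*t[0],o2+r2*t[1]; return ((p+q)/2).round(4),np.linalg.norm(p-q).round(4)
E
python3 - <<'E'
from h import *
S,T=load('scene'),load('top')
p,g=tri(S,T,(187.8,135.3),(346.1,207.6));print(p,g,'angle from vertical',np.arctan2(-.159-p[1],p[2]-.047))
for d in(S,T):
    print(proj(d,np.array([.522,-.159-.08*np.sin(1.35),.047+.08*np.cos(1.35)])))
E
```

```text
[ 0.5277 -0.2345  0.0683] 0.0012 angle from vertical 1.2958235684903483
[188.35621895 134.54120126]
[346.53799804 209.51715663]
```

Request:
send_rows:
  xyz:
    - [-0.001,0.006,0]
    - [-0.002,0.0065,0]
    - [0,0,-0.03]
    - [0,0,-0.03]
    - [0,0,0]
  delta_rot:
    - [0,0,0]
    - [0,0,0]
    - [0,0,0]
    - [0,0,0]
    - [0,0,0]

```text
clock: 7.7
position: [0.4443, 0.3076, 0.1658]
ee_rot: [-0.003, 0.114, 0.993, -0.002]
contact_force: [0.5, -0.7, -0.9]
width: 0.0499
gripper_force: 0.0
```

Run:
```python
from h import *
S,T=load('scene'),load('top')
def blob(d,u,v,r):
    m=(d['color'].max(2)<50).astype(np.uint8);vv,uu=np.mgrid[0:384,0:512];m[np.hypot(uu-u,vv-v)>r]=0
    n,l,s,ce=cv2.connectedComponentsWithStats(m);i=1+np.argmax(s[1:,4]);return ce[i],s[i]
a,b=blob(S,188,135.3,6),blob(T,346,207.8,6);print(a,b,tri(S,T,a[0],b[0]))
c=np.cos(np.radians(3.8));s=np.sin(np.radians(3.8))
for q in(1.25,1.3,1.35):
    h=.08*np.sin(q);P=np.array([.522+s*h,-.159-c*h,.047+.08*np.cos(q)]);print(q,P.round(4),proj(S,P),proj(T,P))
P=np.array([.522,-.159,.127]);print('up pred',proj(S,P),proj(T,P),'seen 208.1 131.7 / 325.6 208.8')
print(readout.get_state()['position'],readout.get_state()['ee_rot'])
```

```text
(array([187.42424242, 135.42424242]), array([184, 133,   8,   6,  33], dtype=int32)) (array([346.36666667, 207.63333333]), array([344, 205,   6,   6,  30], dtype=int32)) (array([ 0.5277, -0.2358,  0.0669]), np.float64(0.0008))
1.25 [ 0.527  -0.2348  0.0722] [187.49073694 134.17966052] [346.26265661 207.86691455]
1.3 [ 0.5271 -0.2359  0.0684] [187.32747205 134.91537203] [346.38491139 207.88475355]
1.35 [ 0.5272 -0.2369  0.0645] [187.22217297 135.68653922] [346.44321795 207.90760169]
up pred [207.80632825 131.80064162] [325.09641753 209.04925421] seen 208.1 131.7 / 325.6 208.8
[0.44428741 0.30759548 0.16581535] [-0.00344461  0.11410892  0.99345925 -0.00245114]
```

Run:
```python
from h import *
T=load('top')
for v in range(205,211): print([depthpt(T,u,v)[2].round(4) for u in range(343,350)])
U=np.load('top.npz')
print(depthpt(T,292,206), depthpt(T,340,208),depthpt(T,336,208),depthpt(T,332,208))
print(np.median([depthpt(T,u,v)[2] for u in range(380,400) for v in range(230,250)]))
```

```text
[np.float64(0.0004), np.float64(0.0688), np.float64(0.0728), np.float64(0.0703), np.float64(0.0731), np.float64(0.0703), np.float64(0.0003)]
[np.float64(0.0685), np.float64(0.0732), np.float64(0.0749), np.float64(0.0716), np.float64(0.0729), np.float64(0.0739), np.float64(0.0714)]
[np.float64(0.0673), np.float64(0.0747), np.float64(0.0691), np.float64(0.0747), np.float64(0.0753), np.float64(0.0724), np.float64(0.07)]
[np.float64(0.069), np.float64(0.0731), np.float64(0.0769), np.float64(0.0775), np.float64(0.0758), np.float64(0.0755), np.float64(0.0699)]
[np.float64(0.0675), np.float64(0.0671), np.float64(0.0739), np.float64(0.0702), np.float64(0.0747), np.float64(0.073), np.float64(0.0709)]
[np.float64(0.0077), np.float64(0.065), np.float64(0.0711), np.float64(0.067), np.float64(0.0767), np.float64(0.075), np.float64(-0.0007)]
[ 0.53384932 -0.06057699  0.08781745] [ 0.52713953 -0.21666126  0.06214408] [ 0.52719749 -0.20354663  0.06361638] [ 0.52742995 -0.19126684  0.06023412]
0.0006631203325087043
```

The knob top reads 75 mm in depth and the lever's angle from vertical is about 1.33 rad, so the lever is on its stop and locked. Next I'll take the probe.

Request:
send_rows:
  xyz:
    - [0.002,0.0015,-0.015]
    - [0,0,-0.02]
    - [0,0,-0.02]
    - [0,0,0]
  delta_rot:
    - [0,0,0]
    - [0,0,0]
    - [0,0,0]
    - [0,0,0]

```text
clock: 8.1
position: [0.448, 0.3102, 0.1133]
ee_rot: [-0.001, 0.114, 0.993, -0.001]
contact_force: [-0.0, -0.0, 0.2]
width: 0.0499
gripper_force: 0.0
```

Run:
```python
from h import *
print(readout.get_state())
S=grab('scene');cv2.imwrite('pics/gr.png',cv2.resize(S['color'][130:265,300:480,::-1],(800,600),interpolation=cv2.INTER_CUBIC))
```

```text
{'clock': 8.1, 'qpos': array([ 4.78010039e-01,  3.25943454e-01,  1.74663955e+00, -9.60635310e-05,
        1.07257522e+00, -8.64388607e-01]), 'qd': array([ 0.00208988, -0.0233494 , -0.04256231,  0.00027335,  0.02792912,
        0.00037845]), 'effort': array([-4.04687540e-02, -4.06759858e+01, -2.13122946e+01,  5.03775344e-03,
       -3.39906849e-01,  5.60934968e-04]), 'position': array([0.44797798, 0.31021654, 0.11334781]), 'ee_rot': array([-0.00145567,  0.11392772,  0.99348744, -0.00103012]), 'contact_force': array([-0.00113054, -0.03894794,  0.228085  ]), 'moment': array([-0.0129373 ,  0.03495972,  0.03545043]), 'gripper_force': 0.0, 'width': 0.0498996147734923}
```

View pics/gr.png

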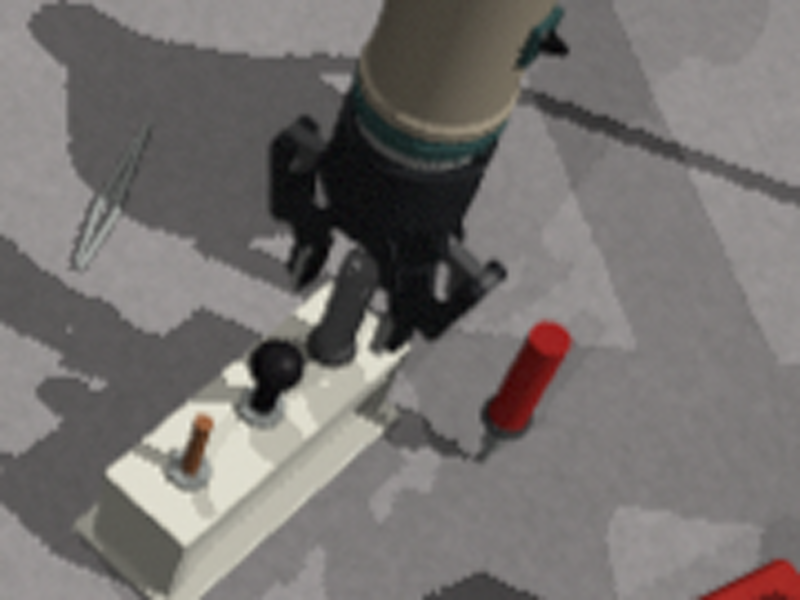

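The handle stands between the two fingers (picture (350,300)) and nothing else is in the way. Closing now.

Request:
send_rows:
  xyz:
    - [0,0,0]
    - [0,0,0]
    - [0,0,0]
    - [0,0,0]
    - [0,0,0]
    - [0,0,0]
  delta_rot:
    - [0,0,0]
    - [0,0,0]
    - [0,0,0]
    - [0,0,0]
    - [0,0,0]
    - [0,0,0]
  gripper: 0.012
  force: 60

```text
clock: 8.75
position: [0.4496, 0.3108, 0.1159]
ee_rot: [0.001, 0.113, 0.994, -0.0]
contact_force: [0.2, -2.6, 6.0]
width: 0.0207
gripper_force: 58.4
```

Request:
send_rows:
  xyz:
    - [0,0,0.015]
    - [0,0,0.02]
    - [0,0,0.03]
    - [0,0,0.03]
    - [0,0,0.035]
    - [0,0,0.01]
    - [0,0,0]
  delta_rot:
    - [0,0,0]
    - [0,0,0]
    - [0,0,0]
    - [0,0,0]
    - [0,0,0]
    - [0,0,0]
    - [0,0,0]

```text
clock: 9.45
position: [0.4495, 0.3119, 0.256]
ee_rot: [0.002, 0.113, 0.994, 0.001]
contact_force: [0.2, 0.3, -1.0]
width: 0.0203
gripper_force: 58.8
```

Request:
send_rows:
  xyz:
    - [0.004,-0.02,0]
    - [0.004,-0.038,0]
    - [0.004,-0.038,0]
    - [0.004,-0.038,0]
    - [0.004,-0.038,0]
    - [0.004,-0.038,0]
    - [0.004,-0.038,0]
    - [0.004,-0.038,0]
    - [0.004,-0.038,0]
    - [0.004,-0.038,0]
    - [0.002,-0.014,0]
    - [0,0,0]
  delta_rot:
    - [0.133,-1.996,0]
    - [0.133,-1.996,0]
    - [0.133,-1.996,0]
    - [0.133,-1.996,0]
    - [0.133,-1.996,0]
    - [0.133,-1.996,0]
    - [0.133,-1.996,0]
    - [0.133,-1.996,0]
    - [0.133,-1.996,0]
    - [0.133,-1.996,0]
    - [0,0,0]
    - [0,0,0]

```text
clock: 10.65
position: [0.4896, -0.0666, 0.252]
ee_rot: [0.169, 0.114, 0.978, 0.031]
contact_force: [-0.7, 0.6, -1.0]
width: 0.0206
gripper_force: 59.0
```

Request:
send_rows:
  xyz:
    - [0,0,-0.015]
    - [0,0,-0.015]
    - [0,0,0]
    - [0,0,0]
    - [0,0,0]
  delta_rot:
    - [0,0,0]
    - [0,0,0]
    - [0,0,0]
    - [0,0,0]
    - [0,0,0]

```text
clock: 11.15
position: [0.4911, -0.0643, 0.2247]
ee_rot: [0.171, 0.111, 0.978, 0.031]
contact_force: [0.0, -0.8, -0.6]
width: 0.021
gripper_force: 59.0
```

Run:
```python
from h import *
from scipy.spatial.transform import Rotation as Ro
s=readout.get_state();q=s['ee_rot'];R=Ro.from_quat([q[1],q[2],q[3],q[0]]).as_matrix()
n=np.array([-.3413,-.0227,.9397]);print(s['position'],s['qpos'],R[:,2],'tilt err deg',np.degrees(np.arccos(-R[:,2]@n)),'point',s['position']+.091*R[:,2],s['contact_force'])
S,T=grab('scene'),grab('top')
def crop(d,x0,y0,w,h): return cv2.resize(d['color'][y0:y0+h,x0:x0+w,::-1],(400,300),interpolation=cv2.INTER_CUBIC)
a=crop(S,180,85,120,90);b=crop(T,250,165,80,60)
cv2.imwrite('pics/pre.png',cv2.resize(np.hstack([a,b]),None,fx=1,fy=1))
p=s['position']+.091*R[:,2]
print(proj(S,p),proj(T,p))
```

```text
[ 0.49114823 -0.06427599  0.22474819] [-0.38261162 -0.01384551  1.92968355  0.18892839  0.91701255 -1.81870975] [ 0.3419788   0.02307083 -0.93942442] tilt err deg nan point [ 0.5222683  -0.06217654  0.13926057] [ 0.0446671  -0.76490414 -0.56698304]
[236.49193944 145.0082028 ] [293.698881   209.09435054]<stdin>:4: RuntimeWarning: invalid value encountered in arccos
```

View pics/pre.png

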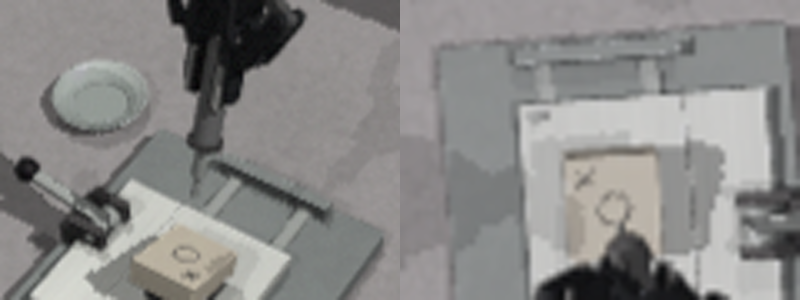

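The picture shows the probe held straight in the fingers. Its tip is at full-frame scene about (238,143), close to where kinematics puts it, with the ring at scene (235.5,161), top (292,206). I'll approach to 10 mm off the face and compare there.

Request:
send_rows:
  xyz:
    - [0.002,0,-0.012]
    - [0.002,0,-0.012]
    - [0.002,0,-0.012]
    - [0.002,0,-0.012]
    - [0,0,0]
    - [0,0,0]
    - [0,0,0]
  delta_rot:
    - [0,0,0]
    - [0,0,0]
    - [0,0,0]
    - [0,0,0]
    - [0,0,0]
    - [0,0,0]
    - [0,0,0]

```text
clock: 11.95
position: [0.4994, -0.065, 0.1774]
ee_rot: [0.172, 0.112, 0.978, 0.031]
contact_force: [0.1, -0.2, -2.2]
width: 0.0207
gripper_force: 59.0
```

Run:
```python
from h import *
from scipy.spatial.transform import Rotation as Ro
s=readout.get_state();q=s['ee_rot'];R=Ro.from_quat([q[1],q[2],q[3],q[0]]).as_matrix()
p=s['position']+.091*R[:,2];print(s['position'],R[:,2],'point',p,s['contact_force'])
S,T=grab('scene'),grab('top')
print(proj(S,p),proj(T,p)); ax=R[:,2]
for z in(0,.02,.05,.055): print(z,proj(S,p-ax*z),proj(T,p-ax*z))
r=np.array([.5335,-.0617,.081]);print('ring',proj(S,r),proj(T,r))
def crop(d,x0,y0,w,h): return cv2.resize(d['color'][y0:y0+h,x0:x0+w,::-1],(400,600),interpolation=cv2.INTER_CUBIC)
cv2.imwrite('pics/near.png',np.hstack([crop(S,215,125,40,60),crop(T,276,186,32,48)]))
```

```text
[ 0.49940296 -0.06499697  0.17735757] [ 0.34301308  0.02221641 -0.93906787] point [ 0.53061715 -0.06297527  0.09190239] [ 0.13805214 -0.17803278 -2.21645249]
[235.02362852 158.30558073] [292.86155678 206.963558  ]
0 [235.02362852 158.30558073] [292.86155678 206.963558  ]
0.02 [236.17156035 152.14408443] [293.44817689 208.93045972]
0.05 [237.93755797 142.66513504] [294.36334088 211.99894915]
0.055 [238.2371812  141.05691457] [294.5201606  212.52475619]
ring [234.91691452 161.73623506] [292.21412124 206.19776294]
```

View pics/near.png

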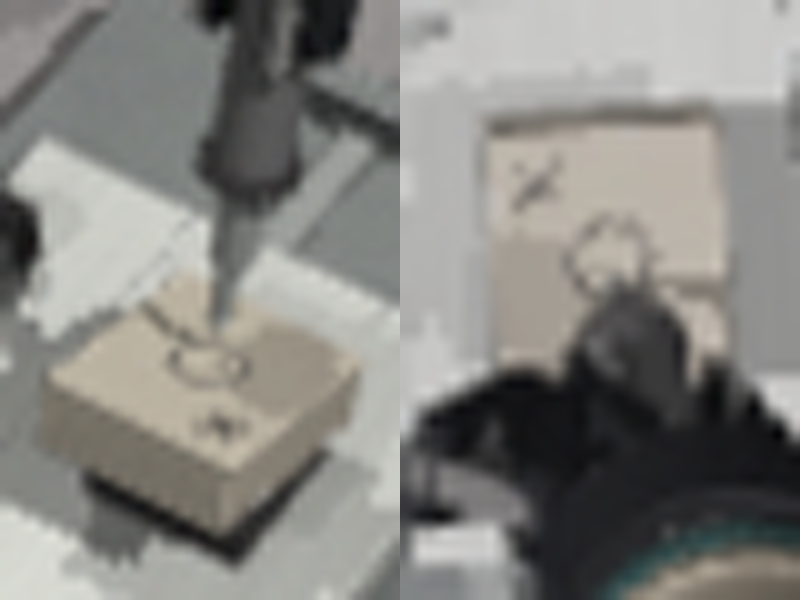

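Run:
```python
from h import *
S,T=load('scene'),load('top')
p=np.array([.5306,-.0630,.0919]);r=np.array([.5335,-.0617,.081])
J=lambda d:np.array([(proj(d,p+e)-proj(d,p))/.001 for e in np.eye(3)*.001]).T
print(J(S).round(0),J(T).round(0))
A=np.vstack([J(S),J(T)]);n=np.array([-.3413,-.0227,.9397])
obs=np.array([236.4,157.3])-[235.35,160.95]; pre=proj(S,p)-proj(S,r); eS=obs-pre
eT=np.array([-.3,.5])-(np.array([292.0,206.1])-proj(T,r)); print(eS,eT)
for w in(1,.5):
    W=np.diag([1,1,w,w]);e=np.linalg.lstsq(W@A,W@np.r_[eS,eT],rcond=None)[0]; rel=p-r+e; print('e',e,'rel',rel,'along n',rel@n,'lateral',rel-n*(rel@n))
# edges in scene along rows of tip/stem/collar
g=cv2.cvtColor(S['color'],cv2.COLOR_RGB2GRAY)
for v in range(138,160): print(v,g[v,228:248])
```

```text
[[-225.  300.  -15.]
 [ 240.  171. -233.]] [[  -5. -318.   22.]
 [-317.    3.  -13.]]
[ 0.94679764 -0.2115793 ] [-0.08587876  0.59776294]
e [-0.00224209  0.00081979 -0.00074574] rel [-0.00514209 -0.00048021  0.01015426] along n 0.011307854949942062 lateral [-0.00128272 -0.00022352 -0.00047173]
e [-0.00241864  0.001079   -0.00076977] rel [-0.00531864 -0.000221    0.01013023] along n 0.011339643140585186 lateral [-1.44841734e-03  3.64072290e-05 -5.25634515e-04]
138 [127 129 128 131 130 129 123  96  69  58  67  77  84  88  89  85  90 123
 129 118]
139 [128 128 129 130 129 129 113  59  50  58  69  77  83  89  89  86  83 122
 129 126]
140 [128 128 130 128 130 129 108  62  49  61  70  80  84  90  87  84  72 115
 124 131]
141 [129 129 128 128 130 129  91  57  48  61  70  80  86  87  88  78  57  98
 129 153]
142 [135 126 127 129 129 130 107  58  50  56  62  75  81  81  78  64  52 110
 150 156]
143 [169 148 134 126 130 130 131  99  67  48  55  59  60  58  54  50  67 145
 157 158]
144 [205 194 171 150 137 129 132 133 104  63  52  52  51  68  57  86 118 151
 158 157]
145 [205 206 205 196 173 16
[... 577 characters left out ...]
142]
152 [194 193 201 190 184 189 191 195 142 106 110 163 198 200 200 200 204 204
 206 178]
153 [181 203 200 166 188 180 177 180 119 109 135 187 198 189 193 199 203 203
 205 204]
154 [200 189 186 179 177 178 176 177 113 111 146 181 187 185 189 190 197 199
 202 202]
155 [176 136 152 173 178 178 177 170 106 113 148 177 182 185 188 187 189 189
 193 197]
156 [166 144 114 150 175 176 177 153 108 125 151 175 178 178 180 183 185 187
 185 186]
157 [178 179 145 115 152 159 174 162 130 157 178 180 175 161 161 165 167 173
 181 188]
158 [179 179 179 148 137 114 149 162 143 166 177 172 164 145 146 146 147 151
 165 177]
159 [179 180 179 179 163 138 132 143 146 150 160 153 148 147 147 146 146 146
 145 150]
```

Request:
send_rows:
  xyz:
    - [0.0012,0.0001,0.0004]
    - [0.001,0.0001,-0.0028]
    - [0.001,0.0001,-0.0028]
    - [0.001,0,-0.0028]
    - [0,0,0]
    - [0,0,0]
    - [0,0,0]
  delta_rot:
    - [0,0,0]
    - [0,0,0]
    - [0,0,0]
    - [0,0,0]
    - [0,0,0]
    - [0,0,0]
    - [0,0,0]

```text
clock: 12.75
position: [0.503, -0.0645, 0.1683]
ee_rot: [0.171, 0.112, 0.978, 0.031]
contact_force: [-0.4, 0.5, -1.2]
width: 0.0207
gripper_force: 59.0
```

```bash
cat > avg.py <<'E'
from h import *
from scipy.spatial.transform import Rotation as Ro
F=[];X=[];Q=[]
for i in range(12):
    viewer.get_image('scene');s=readout.get_state();F.append(s['contact_force']);X.append(s['position']);Q.append(s['ee_rot'])
n=np.array([-.3413,-.0227,.9397]);F=np.array(F);X=np.array(X);q=np.mean(Q,0)
ax=Ro.from_quat([q[1],q[2],q[3],q[0]]).as_matrix()[:,2];p=X.mean(0)+.091*ax;rel=p-[.5335,-.0617,.081]
print(s['clock'],'F',F.mean(0).round(2),'Fn',(F@n).mean().round(2),'+-',((F@n).std()/12**.5).round(2),'pos',X.mean(0).round(4),X.std(0).round(4),'d',(rel@n).round(4),'lat',(rel-n*(rel@n)).round(4),'tilt',np.degrees(np.linalg.norm(np.cross(ax,n))).round(2),s['width'])
E
python3 avg.py
```

```text
13.35 F [-0.04 -0.09 -1.04] Fn -0.96 +- 0.11 pos [ 0.503  -0.0645  0.1684] [0. 0. 0.] d 0.0016 lat [ 0.0011 -0.0007  0.0004] tilt 0.01 0.020762211122168216
```

Request:
send_rows:
  xyz:
    - [0.0006,0,-0.0016]
    - [0.0006,0,-0.0016]
    - [0.0005,0.0001,-0.0015]
    - [0,0,0]
    - [0,0,0]
  delta_rot:
    - [0,0,0]
    - [0,0,0]
    - [0,0,0]
    - [0,0,0]
    - [0,0,0]

```text
clock: 13.85
position: [0.5048, -0.0644, 0.1637]
ee_rot: [0.171, 0.112, 0.978, 0.031]
contact_force: [-0.6, 0.7, 1.8]
width: 0.0204
gripper_force: 59.0
```

```bash
python3 avg.py
```

```text
14.45 F [-0.46 -0.27  1.01] Fn 1.11 +- 0.09 pos [ 0.5048 -0.0644  0.1637] [0. 0. 0.] d -0.0034 lat [ 0.0012 -0.0008  0.0004] tilt 0.02 0.020378666271127447
```

Run:
```python
from h import *
S,T=grab('scene'),grab('top')
def crop(d,x0,y0,w,h): return cv2.resize(d['color'][y0:y0+h,x0:x0+w,::-1],(400,600),interpolation=cv2.INTER_CUBIC)
cv2.imwrite('pics/touch.png',np.hstack([crop(S,221,140,28,42),crop(T,276,186,32,48)]))
```

```text
(no output)
```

View pics/touch.png

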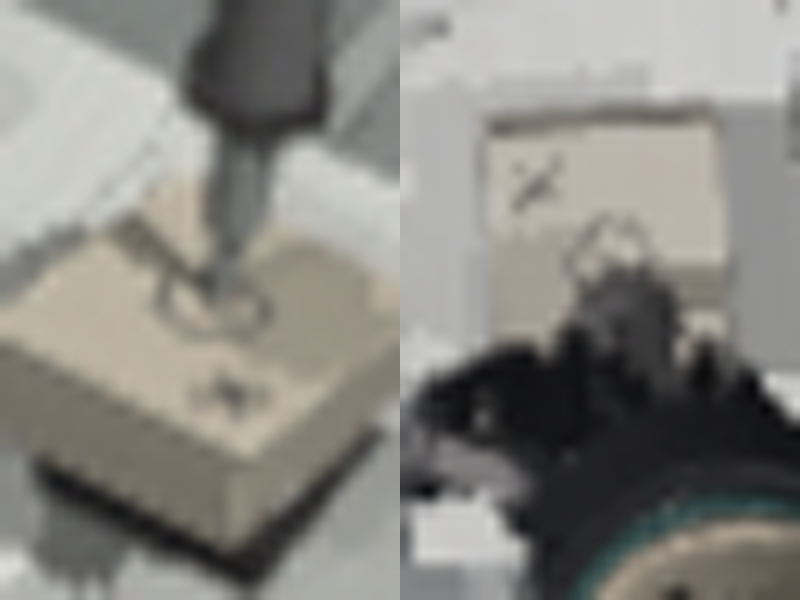

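The picture shows the tip touching the face inside the ring: tip foot at crop about (222,298), ring centre about (212,306). That suggests it sits a little down-slope, so I'll measure it numerically.

Run:
```python
from h import *
S,T=load('scene'),load('top')
g=cv2.cvtColor(S['color'],cv2.COLOR_RGB2GRAY)
print('     ',np.arange(228,246))
for v in range(150,167): print(v,g[v,228:246])
r=np.array([.5335,-.0617,.081]);xf=np.array([.9377,.062,.3420]);yf=np.array([-.066,.998,0])
R=np.array([proj(S,r+.01*(np.cos(t)*xf+np.sin(t)*yf)) for t in np.linspace(0,2*np.pi,360)])
print('pred ring scene',R.min(0),R.max(0),proj(S,r))
R=np.array([proj(T,r+.01*(np.cos(t)*xf+np.sin(t)*yf)) for t in np.linspace(0,2*np.pi,360)])
print('pred ring top',R.min(0),R.max(0),proj(T,r))
g=cv2.cvtColor(T['color'],cv2.COLOR_RGB2GRAY)
print('     ',np.arange(284,302))
for v in range(200,220): print(v,g[v,284:302])
n=np.array([-.3413,-.0227,.9397])
for z in(.042,.047): # collar bottom/top rims, plunger 4 mm in
    c=r+n*z; ux=np.array([np.cos(t)*xf+np.sin(t)*yf for t in np.linspace(0,2*np.pi,360)])
    for d,nm in((S,'S'),(T,'T')):
        R=np.array([proj(d,c+.014*u) for u in ux]);print(nm,z,R.min(0).round(2),R.max(0).round(2))
```

```text
[228 229 230 231 232 233 234 235 236 237 238 239 240 241 242 243 244 245]
150 [205 205 200 182 197 202 205 172  97  81  84  70 116 168 190 175 141 135]
151 [206 201 189 200 196 201 204 167  97  99 115  95 157 197 203 200 192 171]
152 [193 193 201 189 185 191 190 135  89 101 115 114 165 194 200 200 205 204]
153 [181 204 201 167 188 180 177 115  87 106 118 118 187 189 192 199 203 203]
154 [200 187 172 176 179 177 179 111  92 109 117 129 179 185 190 188 197 199]
155 [166 134 111 151 174 177 178 115  94 112 118 142 177 186 189 189 188 189]
156 [143 114 110 108 151 174 177 143 103 103 130 159 168 169 170 176 183 186]
157 [177 146 115 111 109 152 176 149 101  96 149 167 149 141 139 146 163 174]
158 [180 178 147 138 114 102 145 119 108 122 143 141 139 140 143 142 146 152]
159 [180 180 181 179 124 121  96  79 106 113 125 141 142 147 147 147 146 147]
160 [180 180 180 169 120 170 147  95 113 116 119 133 147 148 147 147 147 146]
161 [180 179 178 158 131 165 178 134 132 140 146 112 141 148 147 147 148 146]
162 [178 179 178 178 153 150 159 164 144 139 138 118 142 148 147 147 146 147]
163 [178 179
[... 1507 characters left out ...]
2 164]
212 [154 157 157 158 111  54  47  72  77  47  55  58  56  53  86 149 142 159]
213 [ 96  88  94 131  83  33  25  55  76  53  56  57  56  55 135 103  72 103]
214 [ 35  25  30  75  51  24  21  38  42  31  47  56  57  55 124  79  32  76]
215 [20 20 20 29 24 21 19 26 22 22 44 48 56 56 74 41 15 53]
216 [21 17 19 21 21 20 18 32 28 22 26 28 54 56 54 24 16 36]
217 [21 20 19 20 22 22 18 29 30 24 19 21 41 44 45 30 22 38]
218 [22 19 20 21 22 22 17 30 34 34 24 24 32 31 31 28 24 28]
219 [21 22 21 22 22 22 20 23 25 35 30 30 29 28 28 26 25 25]
S 0.042 [232.04 145.8 ] [242.57 151.87]
T 0.042 [288.9  205.97] [297.99 214.63]
S 0.047 [232.32 144.23] [242.88 150.29]
T 0.047 [289.03 206.46] [298.16 215.15]
```

Both views put the point about 2 mm down-slope of the ring's centre and within 0.5 mm sideways. I'll lift off, shift 2 mm up the slope and touch down again.

Request:
send_rows:
  xyz:
    - [-0.001,0,0.0028]
    - [-0.001,0,0.0028]
    - [0,0,0]
    - [0.0019,0.0001,0.0007]
    - [0,0,0]
    - [0.0007,0,-0.0019]
    - [0.0007,0,-0.0019]
    - [0.0006,0,-0.0018]
    - [0,0,0]
    - [0,0,0]
  delta_rot:
    - [0,0,0]
    - [0,0,0]
    - [0,0,0]
    - [0,0,0]
    - [0,0,0]
    - [0,0,0]
    - [0,0,0]
    - [0,0,0]
    - [0,0,0]
    - [0,0,0]

```text
clock: 15.55
position: [0.5067, -0.0643, 0.1644]
ee_rot: [0.171, 0.112, 0.978, 0.031]
contact_force: [-0.0, 0.1, 1.4]
width: 0.0207
gripper_force: 59.0
```

```bash
python3 avg.py
python3 - <<'E'
from h import *
S,T=grab('scene'),grab('top')
g=cv2.cvtColor(S['color'],cv2.COLOR_RGB2GRAY)
for v in range(152,166): print(v,g[v,228:246])
g=cv2.cvtColor(T['color'],cv2.COLOR_RGB2GRAY)
for v in range(202,212): print(v,g[v,284:302])
E
```

```text
16.15 F [-0.3   0.45  0.9 ] Fn 0.93 +- 0.12 pos [ 0.5066 -0.0643  0.1644] [0. 0. 0.] d -0.0034 lat [ 0.003  -0.0006  0.0011] tilt 0.02 0.020371185196173938
152 [194 193 202 191 185 190 191 119  90 108 117 126 192 201 201 202 205 204]
153 [181 204 201 167 188 179 171  98  92 110 116 137 190 189 194 198 202 203]
154 [200 188 185 179 178 176 154  92  95 113 119 157 182 187 188 190 197 199]
155 [164 132 153 159 174 177 149  94  98 115 114 159 179 185 188 188 188 190]
156 [122 111 110 110 150 175 152 102 100 115 123 171 178 181 174 175 185 188]
157 [146 116 108 108 109 151 174 119 104 121 143 164 168 167 145 146 169 181]
158 [180 146 137 116 108 102 147 106 111 127 144 141 138 137 140 142 145 165]
159 [180 181 179 148 112  93  85  85 113 112 126 140 142 143 146 147 146 146]
160 [179 180 181 169 120 133 109  97 117 122 121 133 146 148 147 146 147 146]
161 [179 178 179 157 131 164 144 124 134 141 146 111 141 146 147 148 147 145]
162 [179 178 179 178 151 150 161 145 138 139 138 119 143 149 148 148 146 146]
163 [178 177 179 178 178 161 147 148 139 131 129 146 147 148 146 148 148 148]
164 [179
[... 227 characters left out ...]
03 [181 173 179 165 163 178 181 159 151 168 158 179 182 182 182 182 182 182]
204 [179 165 162 158 158 162 151 129 169 155 146 158 179 182 182 182 182 180]
205 [163 158 158 158 157 160 137 149 177 176 176 154 178 182 182 182 182 183]
206 [158 158 159 158 158 135 151 142 131 128 177 146 128 140 142 142 177 185]
207 [158 159 158 158 158 132 154 124  82  71 109  84  85 121 126 126 139 144]
208 [157 159 158 158 159 149 108  84  75  69  66  69  78  99 123 125 125 125]
209 [157 158 158 159 159 143  81  75  83  78  70  61  62  62 104 122 124 126]
210 [155 158 158 158 158 126  84  79  74  70  69  61  56  52 113 167 172 178]
211 [154 157 157 158 124  71  53  93  82  51  59  58  56  50 112 174 160 184]
```

The point is now on the ring's centre in both views. Pressing 4.4 mm further, to half stroke.

Request:
send_rows:
  xyz:
    - [0.0005,0,-0.0014]
    - [0.0005,0.0001,-0.0014]
    - [0.0005,0,-0.0013]
    - [0,0,0]
    - [0,0,0]
    - [0,0,0]
  delta_rot:
    - [0,0,0]
    - [0,0,0]
    - [0,0,0]
    - [0,0,0]
    - [0,0,0]
    - [0,0,0]

```text
clock: 16.85
position: [0.5081, -0.0642, 0.1603]
ee_rot: [0.171, 0.112, 0.978, 0.031]
contact_force: [-1.4, 0.2, 2.1]
width: 0.0205
gripper_force: 59.2
```

```bash
python3 avg.py; python3 avg.py
python3 - <<'E'
from h import *
S,T=grab('scene'),grab('top')
def crop(d,x0,y0,w,h): return cv2.resize(d['color'][y0:y0+h,x0:x0+w,::-1],(400,600),interpolation=cv2.INTER_CUBIC)
cv2.imwrite('pics/fin.png',np.hstack([crop(S,215,125,40,60),cv2.resize(S['color'][90:270,150:270,::-1],(400,600),interpolation=cv2.INTER_CUBIC)]))
E
```

```text
17.45 F [-0.82  0.15  2.27] Fn 2.41 +- 0.12 pos [ 0.5081 -0.0642  0.1603] [0. 0. 0.] d -0.0078 lat [ 0.003  -0.0006  0.0011] tilt 0.01 0.02043024171571269
18.05 F [-0.63  0.38  2.33] Fn 2.39 +- 0.12 pos [ 0.5081 -0.0642  0.1602] [0. 0. 0.] d -0.0078 lat [ 0.003  -0.0006  0.0011] tilt 0.01 0.02078600284315521
```

View pics/fin.png

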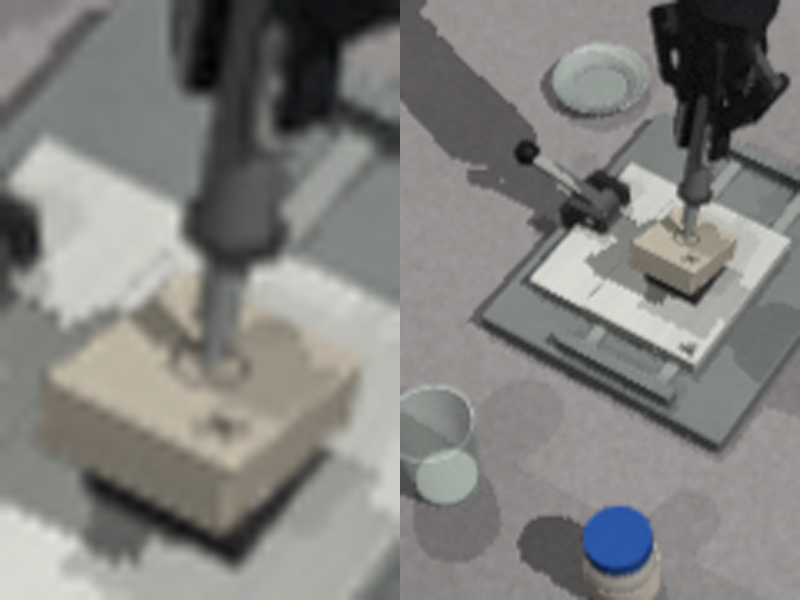

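The picture shows the point in the middle of the ring (crop (210,364)) and the lever still over. The net push is about 3.36 N, which is about 8 mm of plunger travel. Handing in.

```bash
python3 -c "
from rig import order
print(order.sign_off())"
```

```text
the job is handed in; nothing more can be done
None
```

The job is handed in at about 18 s of the 48 s allowed. The lever is over on its stop, and the gripper is holding the probe square in the ring with its tip about 8 mm in (half way).

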